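# Press the two loose dies home in their foam insert

### The arm

A 6-joint arm with a two-finger parallel gripper is mounted at the origin on the work surface. World frame = base frame: x ahead of the robot, y to its left, z up, the work surface at z = 0. Lengths are in m, angles in rad, forces in N, time in s.
With the tool pointing down it reaches from about 0.25 to 0.725 m from the base axis. Payload 9.7 kg.
Tool frame: the origin (TCP) lies between the finger pads; the fingertips stand 8 mm ahead of it and the grasp point (between the pads) lies 11 mm behind it (r.tcp_to_tips is the distance from the TCP to the fingertips, in m); x points along the fingers, y is the direction in which the jaws open and shut, and the axes are right-handed (so a half turn about x gives the same grasp; the last joint's range is limited). The gripper opens to 85 mm and grips with 20 to 120 N. Pads are 22 mm wide; open, the fingers measure 114 mm over their backs; the gripper's body (76 mm by 85 mm) begins 54 mm behind the grasp point. The pads swing forward as they close: fully open they stand 13 mm farther back than shut.
Start: joints at [1.191, 0.087, 0.176, 1.66, 0, 1.571], TCP at [0.204, 0.511, 0.239] pointing down, gripper open.
Joint ranges: [-3.13, 3.13], [-0.85, 1.81], [-1.15, 1.24], [-2.2, 2.28], [-1.44, 1.52], [-3.14, 3.14]. Speed limits (rad/s): [2.22, 2.22, 2.57, 3.14, 3.14, 3.14].

### API

Orientations are given as a unit quaternion [x, y, z, w].
In Python, from plant import r, gripper_to, solver, state, optics, order, finder gives the robot as it stands. Calls block until the motion is done:
- r.move_ptp(position, orientation): joint-space move of the TCP to a pose.
- r.move_linear(position, rotation=None, v=0.15, f_stop=None): straight line of the TCP; rotation=None keeps the orientation; v is the mean speed in m/s. With f_stop (N) it stops when the force on the tool has changed by that much, and returns True; else False.
- r.set_joints(angles): joint-space move.
- gripper_to(opening): finger opening in m; the grip force is fixed at half the most; returns when the fingers have stopped.
- r.wait(seconds).
- solver.inverse_kinematics(position, orientation): joint angles nearest the present ones, or None.
- state(): the state.
- optics.snapshot(name): name is "side" or "top" or "wrist"; returns the picture (420x560x3 uint8, red, green, blue); there is no depth.
- optics.camera_info(name): a dict with "fovy" (degrees; the focal length in pixels is half the picture's height over the tangent of half this angle, whatever the lens; pixels are square), "cx", "cy" (the principal point, pixels), "view" (4x4, takes a point from world to camera coordinates). Camera axes: x right, y up, looking along -z (the intrinsics and any distortion apply to the point x, -y, -z); pixel columns grow to the right and rows downward; lengths in m; the calibration is good to about 2 mm. A picture is of the moment at which its call begins: read the wrist's pose just before it. camera_info takes no time and is no camera call; for the wrist camera it gives the pose at the moment of the call.
A pose or a line that the arm cannot do raises r.IKError and nothing moves.
- order.close_job(): hands the job in, once; it reports no verdict.
Trained networks look in the newest picture that a camera, given by its name, has taken for a name from the list of things; names that differ only in an ending like _2 or _b are one class to them, and where a whole thing is asked for, a point or a joint stands for the part that bears it (a point fixed in the world has none). Each returns a list of dicts, best first, with "conf" (0 to 1); they miss things now and then, are a little off and sometimes report something else, mostly with a low value. They report only what shows in the picture. A call takes as long as a camera call. They do not tell look-alikes from the thing itself.
- finder.regions_of(camera, label): "region" (420x560 bool, what is visible of it).
- finder.mark_of(camera, label): "centre" ([x, y, z] in m, in world coordinates, good to about 4 mm: a listed point, or the origin of a listed thing).
The state is a dict: "clock": time; "q": joint angles; "qvel": joint speeds; "tau": joint torques, N m; "ee_pos": TCP position; "orientation": TCP orientation; "contact_force": force on the tool from outside, world axes, zero at the start; "ft_torque": the same for the moment, N m; "finger_gap": finger opening in m.
Only numpy, scipy, OpenCV 4.12 (cv2) and the standard library are available. Lean on these libraries where they do the work, as an engineer would, in place of code of your own. Each camera call takes 0.05 s, during which the arm holds its last target.

### The job

Put the oblong die block and the round die block away: press each one, brass face up, into the cutout of its own shape in the dark foam insert, fully home to the bottom of its travel, and let go. The square die block has no place in this insert.

Things in the scene. Friction and masses are not known exactly. Their poses are not given: they have to be found in the camera images.
- oblong_die: Oblong die block, 80 (its x) x 30 (its y) x 44 mm high, about 0.3 kg: aluminium with a 10 mm brass face on top that carries thin dark bars. It stands loose on the blue bench, face up. Origin at the centre of its underside, z up. A similar square block, 62 x 62 x 44 mm, stands nearby and is not wanted.
- round_die: Round die block, 50 mm in diameter, 44 mm high, about 0.3 kg: same aluminium body and 10 mm brass face, standing loose on the blue bench, face up. Origin at the centre of its underside, z up.
- oblong_cutout (a point): Centre of the mouth of the oblong cutout (88 mm along this frame's x, 38 mm along y, 4 mm bevel) in the dark foam insert, level with its top; z up. Its light grey foam bed lies 6 mm down: a block set in only rests on it. Pressed with 8 to 12 N the bed yields straight down and stays down; it stops firmly 18 mm below the foam's top, and the block, now home, stands 26 mm proud.
- round_cutout (a point): Centre of the mouth of the round cutout (58 mm across, 4 mm bevel) in the same insert, 110 mm from the oblong one towards -y of both parallel frames; same kind of bed, same depths. The insert is fixed, 150 (x) x 230 (y) mm, its top 40 mm above the bench, at any yaw, the cutouts in mid-x, in a grey case whose rim is 4 mm lower.
Things that resemble listed ones, but are neither listed nor needed, are in the scene too. What is shaped like the oblong_die but pink or red is not meant.

How it is judged:
By the outcome, as a careful person would: the job done as asked, in the order asked, and still so for the second after the job is handed in, with the robot touching nothing.
It also fails if it takes over 51 s, if anything falls off the work surface, if the arm or the gripper's body presses on something with over 40 N, if the wrist force passes 120 N, or if a joint passes its speed limit or range.

## Working session

There is one attempt and no reset: what is moved stays moved. The work goes in short steps, each a Python script; the robot and the scene stay as the last script left them, time stands still between calls to the robot, and variables do not carry over. Pictures are saved under pics/ and viewed, and the job is handed in when it is done.

```bash
ls; mkdir -p pics
python3 - <<'E'
from plant import r, gripper_to, solver, state, optics, order, finder
import cv2, numpy as np
for n in ("side","top"):
    im=optics.snapshot(n); cv2.imwrite(f"pics/{n}0.png",im[:,:,::-1])
    i=optics.camera_info(n); print(n,{k:v for k,v in i.items()})
    for l in ("oblong_die","round_die","oblong_cutout","round_cutout"):
        print(l,[(np.round(d["centre"],4).tolist(),round(d["conf"],2)) for d in finder.mark_of(n,l)])
im=optics.snapshot("wrist"); cv2.imwrite("pics/wrist0.png",im[:,:,::-1]); print(optics.camera_info("wrist"))
print(state())
E
```

```text
pics
side {'fovy': 56.71836821981162, 'cx': 277.52667992234, 'cy': 201.34818000822892, 'view': array([[-0.99120357, -0.13147985, -0.01511736,  0.48563701],
       [ 0.08538296, -0.72256375,  0.6860112 , -0.04286147],
       [-0.1011199 ,  0.67868599,  0.72743391, -0.82915508],
       [ 0.        ,  0.        ,  0.        ,  1.        ]])}
oblong_die [([0.3431, 0.0788, 0.0016], 0.84), ([0.4341, -0.0204, -0.0005], 0.84), ([0.4547, 0.0936, -0.0024], 0.69), ([0.6344, 0.128, -0.0033], 0.28)]
round_die [([0.6334, 0.1309, -0.0025], 0.62)]
oblong_cutout [([0.4782, -0.2585, 0.0381], 0.82)]
round_cutout [([0.5911, -0.265, 0.0447], 0.94)]
top {'fovy': 53.770395362574995, 'cx': 279.27620501598204, 'cy': 211.63067032090532, 'view': array([[-0.0243794 , -0.99915588,  0.03306323,  0.01738268],
       [ 0.99200893, -0.02008321,  0.12455902, -0.50945959],
       [-0.12378986,  0.03583569,  0.99166117, -0.87455817],
       [ 0.        ,  0.        ,  0.        ,  1.        ]])}
oblong_die [([0.4398, -0.0176, -0.0029], 0.91), ([0.3414, 0.0784, -0.0024], 0.75), ([0.4584, 0.096, 0.0033], 0.63)]
round_die
[... 424 characters left out ...]
,  0.        ,  0.        ,  1.        ]])}
{'clock': 0.55, 'q': array([ 1.19099559e+00,  8.69007064e-02,  1.75885441e-01,  1.65984261e+00,
       -1.35656516e-05,  1.57078464e+00]), 'qvel': array([ 0.00024438, -0.00122914,  0.00118148, -0.00150481, -0.00047778,
        0.00206319]), 'tau': array([-1.69327132e-04, -5.19736826e+01,  4.64623189e+01,  1.46336723e-03,
        2.77013220e-05, -1.34870035e-06]), 'ee_pos': array([0.20389847, 0.51078099, 0.23927631]), 'orientation': array([ 0.13344789,  0.69439533, -0.13349244,  0.69439654]), 'contact_force': array([ 0.42247339, -0.41655332, -0.11360753]), 'ft_torque': array([-0.01150453,  0.00843296, -0.06494065]), 'finger_gap': 0.0854873690265673}
```

View pics/top0.png

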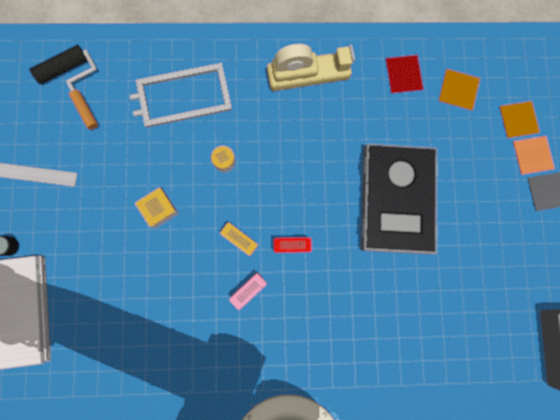

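View pics/side0.png

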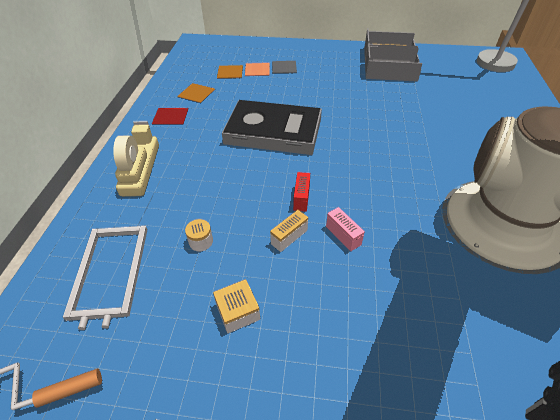

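The pictures show these candidates:

| Candidate | Top px | Side px | Judgement |
|---|---|---|---|
| Brass oblong | (238,238) | (289,230) | fits: brass face with dark bars, 80x30 |
| Red oblong | (292,244) | (302,190) | excluded by colour |
| Pink oblong | (248,290) | (345,228) | excluded by colour |
| Brass round | (222,157) | (199,234) | the round die |
| Brass square | (155,207) | (236,303) | not wanted |

The insert is at top (400,198). Next I'll measure the dies and cutouts from both cameras and check the choice in an enlarged crop.

```bash
cat > h.py <<'E'
from plant import r, gripper_to, solver, state, optics, order, finder
import cv2, numpy as np
from scipy.spatial.transform import Rotation as R
def ray(i,uv,z):
    f=210/np.tan(np.radians(i["fovy"])/2); V=i["view"]; C=-V[:3,:3].T@V[:3,3]
    uv=np.atleast_2d(uv).astype(float)
    d=np.c_[(uv[:,0]-i["cx"])/f,-(uv[:,1]-i["cy"])/f,-np.ones(len(uv))]@V[:3,:3]
    return (C+d*((z-C[2])/d[:,2])[:,None])[:,:2]
def proj(i,p):
    f=210/np.tan(np.radians(i["fovy"])/2); c=(np.c_[p,np.ones(len(p))]@i["view"].T)
    return np.c_[i["cx"]+f*c[:,0]/-c[:,2], i["cy"]-f*c[:,1]/-c[:,2]]
def blob(mask,i,z):
    cs,_=cv2.findContours(mask.astype(np.uint8),cv2.RETR_EXTERNAL,cv2.CHAIN_APPROX_NONE)
    out=[]
    for c in cs:
        if cv2.contourArea(c)<60: continue
        p=ray(i,c[:,0,:],z)*1000
        (x,y),(w,h),a=cv2.minAreaRect(p.astype(np.float32))
        if w<h: w,h,a=h,w,a+90
        out.append((c[:,0].mean(0).round(),round(x,1),round(y,1),round(w,1),round(h,1),round((a+90)%180-90,1)))
    return out
def brass(im):
    h=cv2.cvtColor(im,cv2.COLOR_RGB2HSV)
    m=cv2.inRange(h,(12,110,90),(28,255,255)); return cv2.morphologyEx(m,cv2.MORPH_CLOSE,np.ones((5,5)))
def down(yaw): # tool x down, tool y (jaws) at yaw
    x=np.array([0,0,-1.]);y=np.array([np.cos(yaw),np.sin(yaw),0]);return R.from_matrix(np.c_[x,y,np.cross(x,y)]).as_quat()
E
python3 - <<'E'
from h import *
for n in ("top","side"):
    im=cv2.imread(f"pics/{n}0.png")[:,:,::-1]; i=optics.camera_info(n)
    print(n)
    for b in blob(brass(im)>0,i,0.044): print("brass",b)
    h=cv2.cvtColor(im,cv2.COLOR_RGB2HSV)
    m=(h[:,:,1]<50)&(h[:,:,2]>110)
    x,y,X,Y=(368,150,433,246) if n=="top" else (235,105,312,140)
    k=np.zeros_like(m);k[y:Y,x:X]=1
    for b in blob(m&k,i,0.034): print("bed",b)
    d=(h[:,:,2]<70)&k
    if n=="top":
        k[:]=0;k[140:256,360:440]=1
        for b in blob((h[:,:,2]<75)&k,i,0.04): print("foam",b)
a=cv2.imread("pics/top0.png")[130:310,120:320]; b=cv2.imread("pics/side0.png")[160:340,170:370]
cv2.imwrite("pics/crop0.png",np.hstack([cv2.resize(v,None,fx=2,fy=2,interpolation=2) for v in(a,b)]))
c=cv2.imread("pics/top0.png")[140:260,355:445];cv2.imwrite("pics/ins0.png",cv2.resize(c,None,fx=4,fy=4,interpolation=2))
E
```

```text
top
brass (array([238., 238.]), 452.6, 95.0, 79.7, 28.0, 51.9)
brass (array([155., 207.]), 524.0, 271.8, 61.8, 61.4, -57.8)
brass (array([222., 157.]), 629.8, 127.6, 47.0, 45.7, -0.6)
brass (array([533., 155.]), 625.1, -566.1, 71.1, 70.1, -81.4)
brass (array([519., 119.]), 708.7, -542.1, 74.6, 73.0, -81.4)
brass (array([ 83., 109.]), 744.0, 431.5, 95.6, 19.3, 28.7)
brass (array([459.,  89.]), 781.0, -409.4, 77.4, 77.1, -16.8)
bed (array([400., 223.]), 480.0, -258.5, 84.8, 36.5, 85.6)
bed (array([401., 173.]), 589.7, -267.5, 54.6, 52.3, 89.0)
foam (array([401., 198.]), 535.3, -262.0, 226.2, 147.2, -4.1)
side
brass (array([ 67., 387.]), 740.8, 446.2, 95.0, 24.3, 28.7)
brass (array([235., 301.]), 524.4, 277.8, 64.6, 61.2, -57.9)
brass (array([198., 230.]), 631.1, 134.0, 54.0, 47.3, -64.8)
brass (array([289., 225.]), 452.4, 99.9, 84.0, 32.6, 52.2)
brass (array([196.,  92.]), 774.4, -361.3, 79.0, 78.5, 72.2)
brass (array([230.,  71.]), 703.9, -491.6, 74.6, 74.5, 7.6)
brass (array([543.,  45.]), -284.7, -828.1, 813.0, 153.9, 71.3)
bed (array([293., 123.]), 481.4, -258.1, 81.8, 34.2, 85.5)
bed (array([253., 118.]), 591.3, -267.5, 54.1, 46.3, 6.3)
```

View pics/crop0.png

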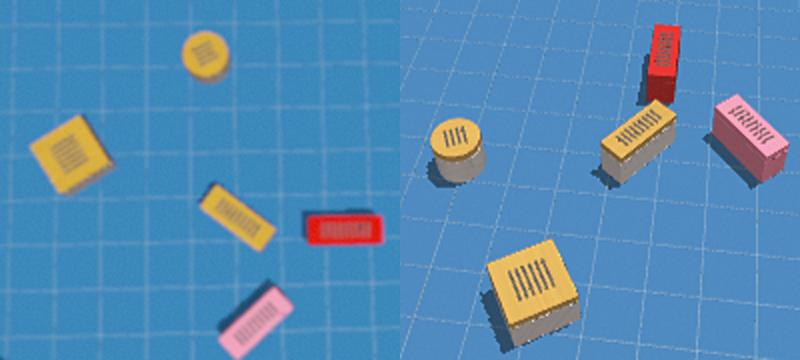

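View pics/ins0.png

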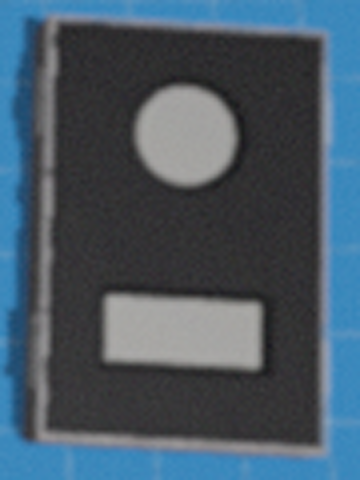

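Confirmed in the crop: the oblong is the brass one at top px (238,238), with bars up. The red and pink blocks and the square are excluded. The bed sizes (about 85x37 and 54 mm) and their 110 mm spacing match the description. I'll go to a hover over the oblong die and check it with the wrist camera.

Run:
```python
from h import *
rad=np.radians
for p,y in (((.4525,.0955,.15),-38),((.4525,.0955,.15),142),((.48,-.2585,.15),-4.5),((.48,-.2585,.15),175.5),((.63,.128,.15),85),((.63,.128,.15),-95),((.5897,-.2671,.15),85.5),((.5897,-.2671,.15),-94.5)):
    q=solver.inverse_kinematics(p,down(rad(y))); print(y,None if q is None else np.round(q,2))
r.move_ptp([.4525,.0955,.15],down(rad(142)))
i=optics.camera_info("wrist");im=optics.snapshot("wrist");cv2.imwrite("pics/w1.png",im[:,:,::-1])
for b in blob(brass(im)>0,i,.044): print(b)
print(state()["clock"],state()["ee_pos"],state()["q"].round(2))
```

```text
-38 [ 0.21 -0.14 -0.22  1.49  0.    2.44]
142 [ 0.21 -0.14 -0.22  1.49  0.   -0.7 ]
-4.5 [-0.49  0.06 -0.02  1.49  0.    1.16]
175.5 [-0.49  0.06 -0.02  1.49  0.   -1.99]
85 [0.2  0.3  0.25 1.52 0.   0.29]
-95 [ 0.2   0.3   0.25  1.52  0.   -2.85]
85.5 [-0.43  0.31  0.26  1.52  0.   -0.35]
-94.5 [-0.43  0.31  0.26  1.52  0.    2.79]
(array([282., 202.]), 454.3, 94.0, 79.2, 29.3, 51.1)
2.5583 [0.45253561 0.09598774 0.15011536] [ 0.21 -0.14 -0.22  1.49  0.   -0.7 ]
```

View pics/w1.png

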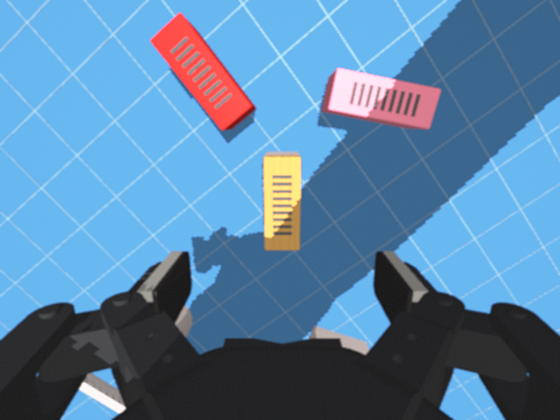

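The wrist picture shows the brass oblong at (282,202), 79x29 mm at yaw 51°, which agrees with the top view. Now the grasp.

Run:
```python
from h import *
rad=np.radians
o=down(rad(141.6))
r.move_linear([.4535,.0948,.030],o,v=.12)
gripper_to(0.015); s=state(); print(s["finger_gap"],s["contact_force"].round(1),s["clock"])
r.move_linear([.4535,.0948,.13],v=.15)
s=state(); print(s["finger_gap"],s["contact_force"].round(1))
r.move_ptp([.4805,-.2584,.13],down(rad(175.5)))
s=state(); print(s["finger_gap"],s["ee_pos"],s["clock"])
i=optics.camera_info("wrist");im=optics.snapshot("wrist");cv2.imwrite("pics/w2.png",im[:,:,::-1])
h=cv2.cvtColor(im,cv2.COLOR_RGB2HSV); m=(h[:,:,1]<50)&(h[:,:,2]>110)
for b in blob(m,i,.034): print("bed",b)
for b in blob(brass(im)>0,i,.144): print("brass",b)
im=optics.snapshot("side");cv2.imwrite("pics/s2.png",im[:,:,::-1])
```

```text
0.02897979899050741 [-0.4 -0.5  4.1] 4.2667
0.028763878762177886 [-0.8 -0.5 -3.9]
0.029040059431314786 [ 0.48051066 -0.25766743  0.12955822] 6.4167
bed (array([507., 402.]), 285.5, -51.7, 41.9, 19.5, 87.9)
bed (array([282., 253.]), 486.0, -221.4, 28.6, 3.5, -4.5)
bed (array([238., 261.]), 523.4, -217.2, 37.9, 11.6, 73.9)
bed (array([326., 261.]), 449.1, -211.7, 38.6, 11.8, -82.7)
bed (array([282., 240.]), 484.7, -233.2, 27.5, 2.6, -4.5)
bed (array([282., 226.]), 483.8, -244.7, 27.2, 3.4, -4.5)
bed (array([141., 207.]), 592.9, -268.7, 56.5, 54.6, -4.5)
bed (array([282., 170.]), 479.8, -290.4, 51.5, 23.6, -4.5)
bed (array([199., 156.]), 538.2, -265.7, 241.3, 163.1, -4.0)
brass (array([282., 261.]), 482.1, -262.7, 74.7, 30.3, 85.7)
```

View pics/w2.png

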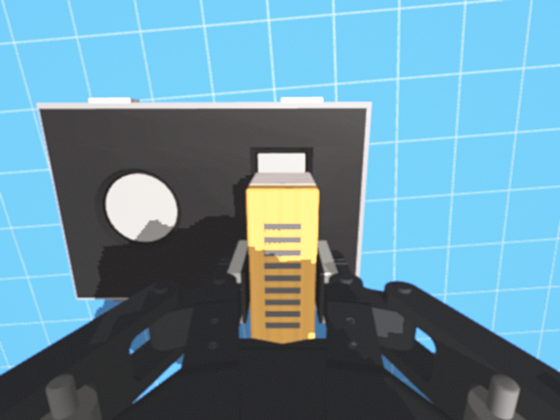

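View pics/s2.png

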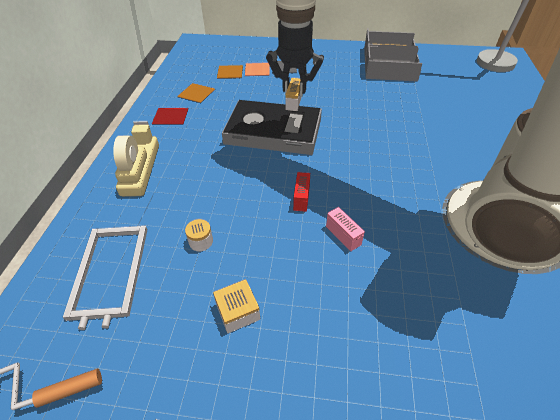

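The die is held square: brass at wrist (282,261), yaw 85.7°. The relative offset to the cutouts is within about 1 mm. I'll insert it and press.

Run:
```python
from h import *
def p(t):
    s=state(); print(t,s["ee_pos"].round(4),s["contact_force"].round(1),round(s["finger_gap"],4),round(s["clock"],2))
o=down(np.radians(175.5))
r.move_linear([.481,-.2588,.085],o,v=.15);p("above")
print(r.move_linear([.481,-.2588,.0665],v=.06,f_stop=6));p("in")
print(r.move_linear([.481,-.2588,.049],v=.04,f_stop=28));p("press")
```

```text
above [ 0.481  -0.2583  0.0852] [ 0.7 -0.3 -2.8] 0.0288 6.97
False
in [ 0.4808 -0.2587  0.0662] [-0.2 -0.7 -2.9] 0.0286 7.42
True
press [ 0.4815 -0.2592  0.0524] [-2.9  1.2  7.5] 0.0289 7.84
```

```bash
cat >> h.py <<'E'
def p(t):
    s=state(); print(t,s["ee_pos"].round(4),s["contact_force"].round(1),round(s["finger_gap"],4),round(s["clock"],2))
E
python3 - <<'E'
from h import *
gripper_to(0.06);p("open")
r.move_linear([.481,-.2588,.11],v=.15)
gripper_to(0.0);p("shut")
r.move_linear([.481,-.2588,.082],v=.12)
print(r.move_linear([.481,-.2588,.068],v=.03,f_stop=30));p("press")
r.move_linear([.481,-.2588,.14],v=.2)
im=optics.snapshot("wrist");cv2.imwrite("pics/w3.png",im[:,:,::-1])
p("end")
E
```

```text
open [ 0.481  -0.2589  0.0513] [-0.6 -0.4  0.3] 0.0599 8.25
shut [ 0.481  -0.2588  0.1099] [0.2 0.2 0.8] 0.0004 9.39
True
press [ 0.4819 -0.2592  0.074 ] [ 0.3  1.1 10.6] -0.0002 10.16
end [ 0.4808 -0.2587  0.1393] [-0.1 -0.4 -0.1] -0.0002 10.69
```

View pics/w3.png

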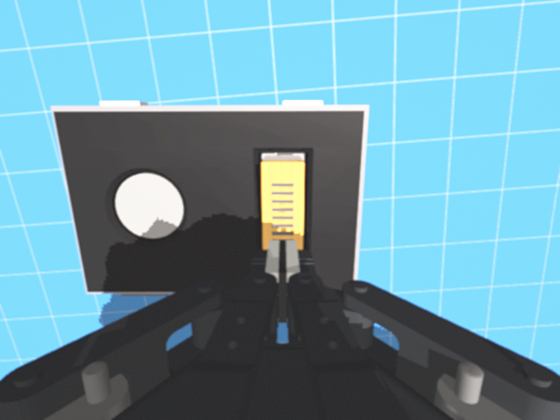

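The oblong sits in its cutout at wrist (283,205). The closed tips met firm resistance at TCP z 0.074, so its top is at 0.066, exactly home. Now the round die.

```bash
python3 - <<'E'
from h import *
o=down(np.radians(85))
gripper_to(0.085)
r.move_ptp([.6305,.128,.13],o)
i=optics.camera_info("wrist");im=optics.snapshot("wrist");cv2.imwrite("pics/w4.png",im[:,:,::-1])
for b in blob(brass(im)>0,i,.044): print(b)
p("hover")
r.move_linear([.6308,.128,.028],v=.12)
gripper_to(0.03);p("grip")
r.move_linear([.6308,.128,.13],v=.15);p("up")
r.move_ptp([.5905,-.2673,.13],down(np.radians(85.5)));p("over")
i=optics.camera_info("wrist");im=optics.snapshot("wrist");cv2.imwrite("pics/w5.png",im[:,:,::-1])
for b in blob(brass(im)>0,i,.146): print(b)
im=optics.snapshot("side");cv2.imwrite("pics/s5.png",im[:,:,::-1])
E
python3 -c "
import cv2,numpy as np
cv2.imwrite('pics/c5.png',np.hstack([cv2.resize(cv2.imread('pics/%s.png'%n),(400,300)) for n in('w4','w5')]))"
```

```text
(array([284., 213.]), 633.7, 128.1, 49.0, 47.8, -5.1)
(array([487.,  44.]), 527.4, 270.8, 64.5, 61.9, -57.9)
hover [0.6306 0.1274 0.1301] [-0.1 -0.2  0.2] 0.085 13.48
grip [0.6314 0.1281 0.0291] [-0.8 -0.2  6.2] 0.048 14.92
up [0.6303 0.1279 0.1286] [-0.3  0.1 -3.9] 0.0482 15.75
over [ 0.5909 -0.2662  0.1299] [ 0.9 -0.3 -2.8] 0.0479 17.23
(array([136., 392.]), 648.5, -344.0, 45.3, 11.5, -47.8)
(array([ 12., 338.]), 614.5, -391.0, 36.1, 15.6, -18.1)
(array([282., 276.]), 591.7, -267.2, 49.2, 48.3, -4.5)
(array([279.,  45.]), 501.0, -261.2, 48.4, 18.3, 85.5)
```

View pics/c5.png

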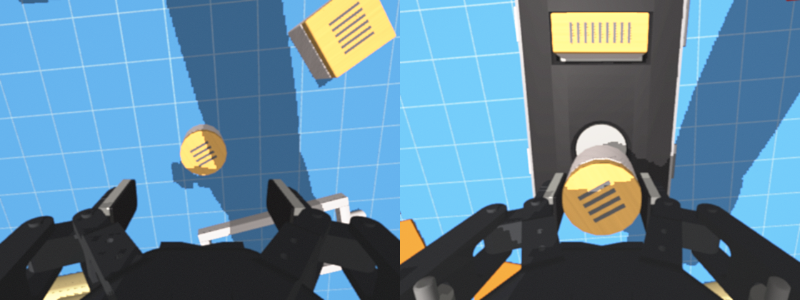

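View pics/s5.png

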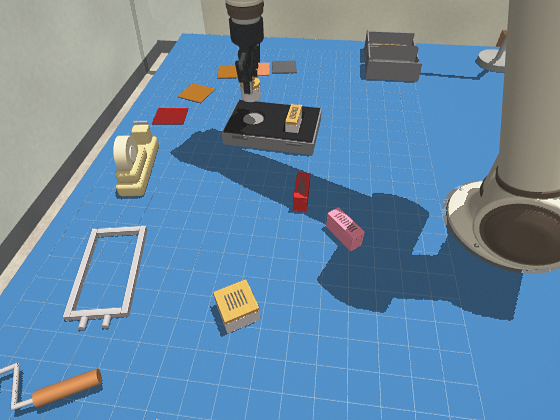

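The round die is held upright over its cutout, about 1 mm off centre. I'll insert, press, release, and check with the closed tips.

Run:
```python
from h import *
X,Y=.591,-.2678
r.move_linear([X,Y,.082],v=.15)
print(r.move_linear([X,Y,.0655],v=.06,f_stop=6));p("in")
print(r.move_linear([X,Y,.0475],v=.04,f_stop=28));p("press")
s=state()["ee_pos"]
if s[2]<.0545:
    gripper_to(0.075);p("open")
    r.move_linear([X,Y,.12],v=.15)
    gripper_to(0.0)
    r.move_linear([X,Y,.082],v=.12)
    print(r.move_linear([X,Y,.068],v=.03,f_stop=30));p("check")
    r.move_linear([X,Y,.16],v=.2)
    r.move_ptp([.45,-.02,.25],down(np.radians(85.5)))
    for n in("top","side"):
        im=optics.snapshot(n);cv2.imwrite(f"pics/{n}6.png",im[:,:,::-1])
        for b in blob(brass(im)>0,optics.camera_info(n),.066): print(n,b)
    p("end")
a=cv2.imread("pics/top6.png")[140:260,355:445]; b=cv2.imread("pics/side6.png")[90:170,210:330]
cv2.imwrite("pics/c6.png",np.hstack([cv2.resize(a,(360,480),interpolation=2),cv2.copyMakeBorder(cv2.resize(b,(432,288),interpolation=2),0,192,0,0,0)]))
```

```text
False
in [ 0.5908 -0.2677  0.0652] [-0.   0.2 -2.1] 0.0484 18.22
True
press [ 0.5918 -0.2681  0.0511] [-1.4  0.9  7.1] 0.0479 18.65
open [ 0.591  -0.2678  0.0495] [-0.6  0.6 -0.9] 0.0747 19.03
True
check [ 0.5919 -0.2682  0.074 ] [-1.5  0.7 11.2] 0.0002 21.21
top (array([155., 207.]), 520.9, 266.0, 60.6, 60.0, -57.8)
top (array([533., 155.]), 619.2, -551.2, 68.2, 67.5, -81.4)
top (array([519., 119.]), 701.0, -527.7, 72.9, 71.2, -81.4)
top (array([ 83., 108.]), 737.2, 422.6, 89.3, 18.8, 28.7)
top (array([460.,  88.]), 771.8, -398.5, 75.4, 74.9, 72.7)
top (array([302.,  79.]), 791.5, -60.1, 169.1, 65.9, 76.5)
top (array([339.,  62.]), 838.5, -134.7, 43.6, 28.5, 23.5)
side (array([ 67., 387.]), 728.3, 451.6, 91.5, 23.4, 28.7)
side (array([235., 301.]), 519.8, 289.5, 62.2, 58.9, -57.9)
side (array([292., 115.]), 482.1, -250.6, 88.8, 30.4, 86.1)
side (array([251., 109.]), 593.3, -261.6, 55.6, 48.0, -83.7)
side (array([196.,  92.]), 760.6, -326.0, 76.1, 75.6, 72.2)
side (array([230.,  71.]), 692.7, -451.5, 71.8, 71.8, 7.6)
side (array([543.,  44.]), -259.4, -775.6, 783.0, 148.2, 71.3)
end [ 0.4505 -0.0207  0.2492] [ 0.1  1.2 -0.4] 0.0 23.04
```

View pics/c6.png

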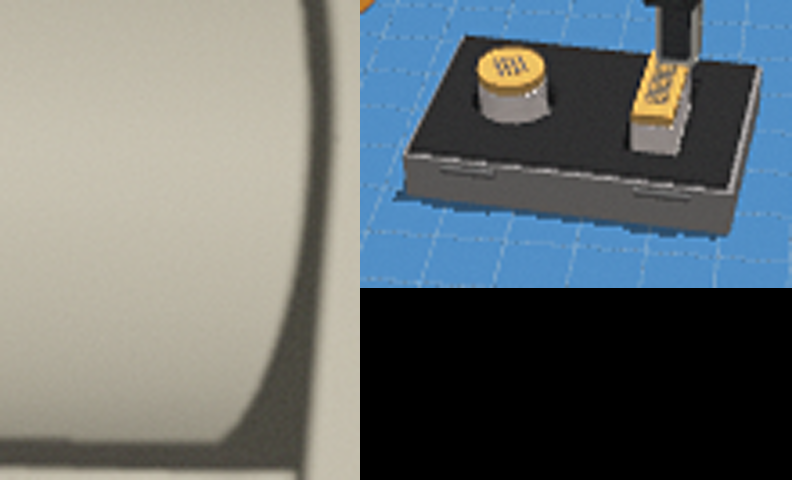

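Both blocks stand level. The arm blocks the top view and clips the oblong in the side view, so I'll take one clear look before handing in.

Run:
```python
from h import *
r.move_ptp([.2,.45,.25],down(np.radians(85.5)))
for n in("top","side"):
    im=optics.snapshot(n);cv2.imwrite(f"pics/{n}7.png",im[:,:,::-1])
    for b in blob(brass(im)>0,optics.camera_info(n),.066)[:8]: print(n,b)
p("end")
a=cv2.imread("pics/top7.png")[140:260,355:445]; b=cv2.imread("pics/side7.png")[90:170,210:330]
cv2.imwrite("pics/c7.png",np.hstack([cv2.resize(a,(360,480),interpolation=2),cv2.copyMakeBorder(cv2.resize(b,(432,288),interpolation=2),0,192,0,0,0)]))
```

```text
top (array([405., 221.]), 480.3, -258.8, 82.1, 34.6, 85.0)
top (array([155., 207.]), 520.9, 265.9, 59.9, 59.8, -57.8)
top (array([406., 169.]), 593.1, -268.5, 52.5, 51.8, 81.8)
top (array([533., 155.]), 619.5, -551.2, 69.4, 68.3, -81.4)
top (array([519., 119.]), 701.0, -527.7, 72.9, 71.2, -81.4)
top (array([ 83., 109.]), 735.3, 422.0, 93.3, 19.3, 28.6)
top (array([459.,  89.]), 771.4, -398.3, 75.3, 75.3, -17.0)
side (array([ 67., 387.]), 728.1, 451.9, 91.5, 23.8, 28.6)
side (array([235., 301.]), 519.8, 289.5, 62.2, 58.9, -57.9)
side (array([293., 114.]), 481.9, -251.0, 88.6, 30.8, 85.4)
side (array([251., 109.]), 593.3, -261.6, 55.6, 48.0, -83.7)
side (array([196.,  92.]), 760.6, -326.0, 76.1, 75.6, 72.2)
side (array([230.,  71.]), 692.7, -451.5, 71.8, 71.8, 7.6)
side (array([542.,  44.]), -259.4, -775.6, 783.0, 148.2, 71.3)
end [0.2007 0.4496 0.25  ] [ 0.3 -0.1  0.2] -0.0003 25.07
```

View pics/c7.png

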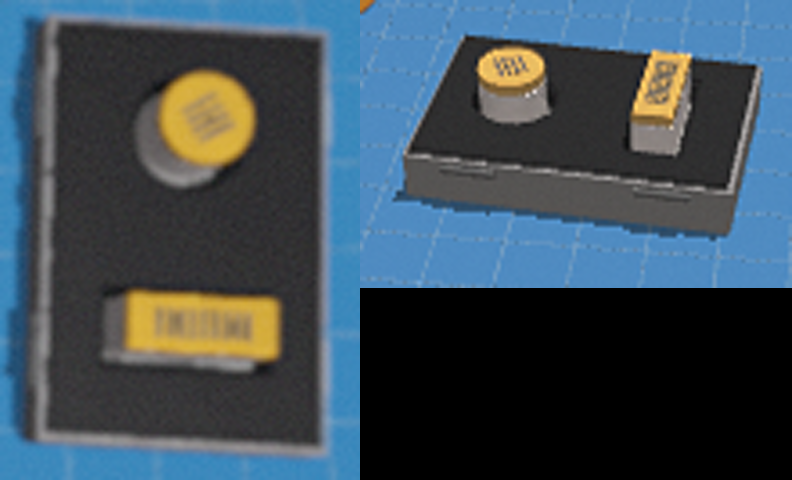

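Clear view: round at top px (406,169) and oblong at (405,221), both level, inside their cutouts and brass up. Handing in.

```bash
python3 -c "
from plant import order,state
print(order.close_job(),state()['clock'])"
```

```text
the job is handed in; nothing more can be done
the job is handed in; nothing more can be done
```

The oblong die and then the round die are each in their own cutout, brass face up, pressed home and released. The job was handed in at about 25 s of the 51 s allowed. The square, red and pink blocks were not touched.

- **Depth:** each press stopped on firm resistance at the expected home height. A second press on top with closed fingertips stopped at TCP z 0.074. That puts both block tops at 66 mm, which is 26 mm proud of the foam.
- **Final pictures:** after the arm moved away, both blocks stand level inside their cutouts. The measured centres are within about 1 mm of the cutout for the oblong. For the round they are about 2–3 mm off in x, which is inside the 4 mm clearance.
- **Disagreements:** the wrist camera read about 2 mm off the top camera, within the stated calibration. The side camera's y values came out about 6–8 mm high because its brass outline takes in the blocks' side faces, so I didn't use them. The first end-of-job top picture was blocked by the arm and was retaken.

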